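# Pop the card tray and stop it

## Robot

A 6-joint arm with a two-finger parallel gripper is mounted at the origin on the work surface. World frame = base frame: x ahead of the robot, y to its left, z up, the work surface at z = 0. Lengths are in m, angles in rad, forces in N, time in s.
With the tool pointing down it reaches from about 0.3 to 0.875 m from the base axis. Payload 6.4 kg.
Tool frame: the origin (TCP) lies midway between the tips of the shut fingers; the grasp point (between the pads) lies 19 mm behind it; z points along the fingers, y is the direction in which the jaws open and shut (so a half turn about z gives the same grasp; the last joint's range is limited). The gripper opens to 85 mm and grips with 20 to 120 N. Pads are 22 mm wide; open, the fingers measure 114 mm over their backs; the gripper's body (76 mm by 85 mm) begins 54 mm behind the grasp point. The pads swing forward as they close: fully open they stand 13 mm farther back than shut.
Start: joints at [-1.509, 0.181, 1.607, -0, 1.354, -0.206], TCP at [0.152, -0.555, 0.21] pointing down, gripper open.
Joint ranges: [-2.99, 2.99], [-0.89, 2.07], [0.3, 2.58], [-1.14, 4.28], [0, 2.63], [-3.12, 3.12]. Speed limits (rad/s): [2.57, 2.57, 3.01, 3.14, 3.14, 3.14].

## Interface

Orientations are given as a unit quaternion [w, x, y, z].
In Python, from bench import ctrl, optics, ticket gives the robot as it stands. The module is installed in compiled form; this text tells all that it offers.
- The arm moves only by the tool step_arm, never from a script. Its argument "targets" is text: rows parted by semicolons, each of 6 numbers parted by spaces: the shift along the tool's x, y, z in mm, then the turn, a rotation vector about the tool's x, y, z in rad. In form: dx dy dz rx ry rz; .... A call has 1 to 8 rows; each row is the pose to reach, as a shift and turn from the pose commanded when the call began, along the tool's axes at that moment; what a row does not reach only later rows make up. A row lasts 1/8 s, in which the tool goes at most 62.5 mm and 10.7 degrees, less where a joint would pass 70% of its speed; a pose out of reach is approached as far as the arm can. A call with a gripper value outside its range is refused whole. "grip" is the opening in per cent of the stroke, from 0 (shut) to 100 (fully open), set as the call begins (left out, the last holds). The fingers move at their own pace and stop on an object; the grip force is fixed at half the most. Time passes only in rows, so rows that repeat a pose let the fingers close. It gives the time, the measured TCP pose, the force and the opening at its end, in the units of the state.
- ctrl.get_obs(): the state, without advancing time (a new reading comes with each control period).
- optics.camera(name): name is "scene" or "top"; returns a dict with "image" (384x512x3 uint8, red, green, blue), "mtx" (3x3 intrinsics, pixels), "xyz" and "orientation" of the camera in the world. Camera axes: x right, y up, looking along -z (the intrinsics and any distortion apply to the point x, -y, -z); pixel columns grow to the right and rows downward; lengths in m; the calibration is good to about 2 mm. A picture is of the moment at which its call begins. There is no depth.
- ticket.hand_in(): hands the job in, once; it reports no verdict.
The state is a dict: "time_s": time; "q": joint angles; "dq": joint speeds; "joint_efforts": joint torques, N m; "eef_pos": TCP position; "eef_rot": TCP orientation; "wrist_force": force on the tool from outside, world axes, zero at the start; "torque": the same for the moment, N m; "opening": opening from 0.0 (shut) to 1.0 (fully open).
Only numpy, scipy, OpenCV 4.12 (cv2) and the standard library are available. Lean on these libraries where they do the work, as an engineer would, in place of code of your own. Each camera call takes 0.05 s, during which the arm holds its last target.

## Task

Of the two price-card dispensers on the farm shop's counter, work the narrow one: press the eject key on its top with one fingertip and, without letting the key up again, stop the tray that springs out with the other finger before it runs away to the end of its slide. Finish while holding like that: key down, the tray part-way out and at rest against the finger. Only touch, do not pick anything up, leave the wide dispenser's tray shut and do not disturb the other things on the counter.

Things in the scene. Friction and masses are not known exactly. Their poses are not given: they have to be found in the camera images.
- narrow_dock: The narrow price-card dispenser, the one to work: a grey plastic box 70 mm wide, 170 long, 55 high, fixed to the counter. Origin: centre of its underside; z up, x along its length; its tray comes out of the end at -x (turned roughly towards the robot).
- narrow_key_top (a point): Centre of the top of the narrow dispenser's eject key, a ribbed bare-metal bar on the box's top, 40 mm long (along the dispenser's x) by 44 mm wide. At rest 66 mm above the counter, 58 mm when fully down; in the dispenser's frame it is at x = -50 mm, y = 0. It moves with the key.
- narrow_key_press (a joint): Travel of that eject key, in m: 0 up, 0.008 fully down. Spring: starts to move at about 3 N, fully down at about 6.5 N. Its latch lets the tray go at about 0.004; the key springs back up when let go.
- narrow_tray_slide (a joint): Travel of that dispenser's card tray towards the dispenser's -x, in m: 0 shut and latched, 0.110 end of its slide. Once unlatched a weak spring (3 N falling to under 1 N) and a damper drive it out at 50 mm/s at first and slower later: 40 mm after about 1 s, 85 mm after about 3 s. It does not stop by itself before the end.
- narrow_front_top (a point): Middle of the upper outer edge of the tray's black upright front plate, which is 8 mm thick, 70 mm wide and spans heights 8 to 80 mm, so it stands 14 mm above the key at rest. When shut this point is at x = -93 mm in the dispenser's frame, the plate's inner face at x = -85 mm (15 mm in front of the key's edge). It moves with the tray.
- wide_dock: The wide price-card dispenser, not to be worked: a grey plastic box 120 mm wide, 170 long, 55 high, fixed to the counter. Origin: centre of its underside; z up, x along its length; its tray comes out of the end at -x (turned roughly towards the robot).
- wide_key_top (a point): Centre of the top of the wide dispenser's eject key, a ribbed bare-metal bar on the box's top, 40 mm long (along the dispenser's x) by 94 mm wide. At rest 66 mm above the counter, 58 mm when fully down; in the dispenser's frame it is at x = -50 mm, y = 0. It moves with the key.
- wide_key_press (a joint): Travel of that eject key, in m: 0 up, 0.008 fully down. Spring: starts to move at about 3 N, fully down at about 6.5 N. Its latch lets the tray go at about 0.004; the key springs back up when let go.
- wide_tray_slide (a joint): Travel of that dispenser's card tray towards the dispenser's -x, in m: 0 shut and latched, 0.110 end of its slide. Once unlatched a weak spring (3 N falling to under 1 N) and a damper drive it out at 50 mm/s at first and slower later: 40 mm after about 1 s, 85 mm after about 3 s. It does not stop by itself before the end.
- wide_front_top (a point): Middle of the upper outer edge of the tray's black upright front plate, which is 8 mm thick, 120 mm wide and spans heights 8 to 80 mm, so it stands 14 mm above the key at rest. When shut this point is at x = -93 mm in the dispenser's frame, the plate's inner face at x = -85 mm (15 mm in front of the key's edge). It moves with the tray.
- narrow_tray: The narrow dispenser's tray with its black front plate (see point narrow_front_top) and a low stack of white cards; origin at counter height, mid-width, on the plate's inner face. Moves with the tray.
- narrow_key: The narrow dispenser's eject key (see point narrow_key_top); origin 11 mm below its top, centred. Moves with the key.
- tall_jar: bystander: jar 56 mm across, 95 high, standing between the dispensers. Loose; origin: centre of its underside.
- small_jar: bystander: small jar 42 mm across, 55 high, standing on the rear top of the narrow dispenser. Loose; origin: centre of its underside.
- tin: bystander: tin 52 mm across, 45 high, standing on the rear top of the wide dispenser. Loose; origin: centre of its underside.
- tub_a: bystander: square tub with lid, 93 mm wide, 63 high, at the left. Loose; origin: centre of its underside.
- tub_b: bystander: square tub with lid, 83 mm wide, 73 high, at the right. Loose; origin: centre of its underside.
- cheese: bystander: flat block of cheese 100 x 70 x 28 mm, in front of and between the dispensers. Loose; origin: centre of its underside.
- milk: bystander: milk bottle 72 mm across, 190 high, between the far ends of the dispensers. Loose; origin: centre of its underside.
Things that resemble listed ones, but are neither listed nor needed, are in the scene too. Leave any orange look-alike of the narrow_dock alone.

How it is judged:
On the way:
1. the narrow dispenser's key is pressed and its tray has sprung out at least 8 mm (value of joint narrow_key_press above 0.004 m and value of joint narrow_tray_slide above 0.008 m), for 0.05 s.
At the end, for the whole second after the job is handed in: The fingers hold the narrow dispenser's key down (more than 5 mm of its 8 mm) and, at the same time, bear on the tray's front plate with more than 0.3 N; the tray is at rest between 10 and 85 mm out. The wide tray is shut (within 4 mm) and no bystander has moved more than 20 mm (value of joint narrow_key_press above 0.005 m and value of joint narrow_tray_slide between 0.01 and 0.085 m and velocity of joint narrow_tray_slide between -0.004 and 0.004 m/s and contact force between the fingers and narrow_tray above 0.3 N and contact force between the fingers and narrow_key above 0.5 N and value of joint wide_tray_slide below 0.004 m and distance of each of tall_jar, small_jar, tin, tub_a, tub_b, cheese, milk from where it was at the start of the episode below 0.02 m); the arm keeps its last pose, push and grip.
It fails at once if the narrow tray ran out more than 85 mm (value of joint narrow_tray_slide above 0.085 m).
It fails at once if the key was let up (less than 1.5 mm down) after the tray had come out 12 mm (value of joint narrow_tray_slide above 0.012 m and value of joint narrow_key_press below 0.0015 m).
It fails at once if the wide dispenser's tray was let out (more than 4 mm) (value of joint wide_tray_slide above 0.004 m).
It fails at once if a bystander was moved, lifted or carried more than 20 mm (distance of any of tall_jar, small_jar, tin, tub_a, tub_b, cheese, milk from where it was at the start of the episode above 0.02 m).
It also fails if it takes over 35 s, if anything falls off the work surface, if the arm or the gripper's body presses on something with over 40 N, if the wrist force passes 120 N, or if a joint passes its speed limit or range.

## Working session

There is one attempt and no reset: what is moved stays moved. The work goes in short steps, Python scripts to look and compute and a tool call to move; the robot and the scene stay as the last step left them, time stands still between calls to the robot, and variables do not carry over. Pictures are saved under pics/ and viewed, and the job is handed in when it is done.

Besides the shell and the picture viewer there is one more tool, called as name(argument=value, ...), one argument or row to a line, values as JSON. step_arm: Moves the arm, as the interface text tells. Its arguments: {"type":"object","properties":{"targets":{"type":"string"},"grip":{"type":"number"}},"required":["targets"]}

```bash
mkdir -p pics
cat > h.py <<'E'
import numpy as np, cv2
from scipy.spatial.transform import Rotation as R
from bench import ctrl, optics, ticket
def snap(n,f):
    c=optics.camera(n); cv2.imwrite('pics/'+f,c['image'][:,:,::-1]); 
    np.savez('pics/'+f+'.npz',**{k:np.array(v) for k,v in c.items()})
    return c
def load(f): return dict(np.load('pics/'+f+'.npz'))
def Rm(q): q=np.array(q); return R.from_quat([q[1],q[2],q[3],q[0]]).as_matrix()
def proj(c,P):
    p=(np.array(P)-c['xyz'])@Rm(c['orientation']); p=p*[1,-1,-1]
    u=p@np.array(c['mtx']).T; return u[...,:2]/u[...,2:]
def ray(c,uv):
    d=np.linalg.inv(c['mtx'])@np.array([uv[0],uv[1],1.]); return Rm(c['orientation'])@(d*[1,-1,-1])
def onz(c,uv,z):
    d=ray(c,uv); o=np.array(c['xyz']); return o+d*(z-o[2])/d[2]
def tri(c1,a,c2,b):
    A=np.stack([ray(c1,a),-ray(c2,b)],1); o1,o2=np.array(c1['xyz']),np.array(c2['xyz'])
    s=np.linalg.lstsq(A,o2-o1,rcond=None)[0]; p,q=o1+s[0]*ray(c1,a),o2+s[1]*ray(c2,b)
    return (p+q)/2,np.linalg.norm(p-q)
E
python3 - <<'E'
from h import *
for n in('scene','top'):
    c=snap(n,n+'0.png'); print(n,c.keys(),c['xyz'],c['orientation'],c['mtx'])
print(ctrl.get_obs())
E
```

```text
scene dict_keys(['image', 'mtx', 'xyz', 'orientation']) [1.25399649 0.44973766 1.04896923] [0.48566762 0.18223096 0.31535839 0.79464957] [[468.10287677   0.         249.35235295]
 [  0.         468.10287677 187.26894948]
 [  0.           0.           1.        ]]
top dict_keys(['image', 'mtx', 'xyz', 'orientation']) [0.15941033 0.01148096 1.56284259] [-0.67157857 -0.07280125  0.07842211  0.73316586] [[447.02589927   0.         256.03554887]
 [  0.         447.02589927 195.55332832]
 [  0.           0.           1.        ]]
{'time_s': 0.1, 'q': array([-1.50929725e+00,  1.81469174e-01,  1.60787610e+00,  2.61152758e-05,
        1.35382269e+00, -2.06297737e-01]), 'dq': array([-1.02639359e-03, -3.44859162e-03, -2.19894136e-03,  8.36028446e-05,
       -4.07470882e-04,  2.56304123e-04]), 'joint_efforts': array([-2.51761918e-05, -4.45880270e+01, -3.52239311e+01, -2.61571586e-04,
        4.22085926e-03, -1.81773265e-05]), 'eef_pos': array([ 0.15214337, -0.55396825,  0.20888834]), 'eef_rot': array([-7.84670092e-04,  9.91049063e-01,  1.33495822e-01,  6.96918065e-05]), 'wrist_force': array([ 0.31181119, -0.73309319,  0.52170979]), 'torque': array([0.01094759, 0.02408684, 0.008005  ]), 'opening': 1.000741057611899}
```

View pics/scene0.png

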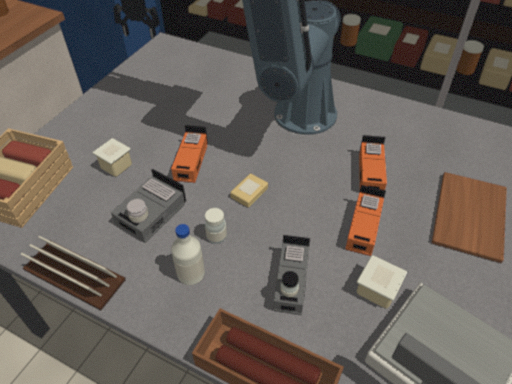

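View pics/top0.png

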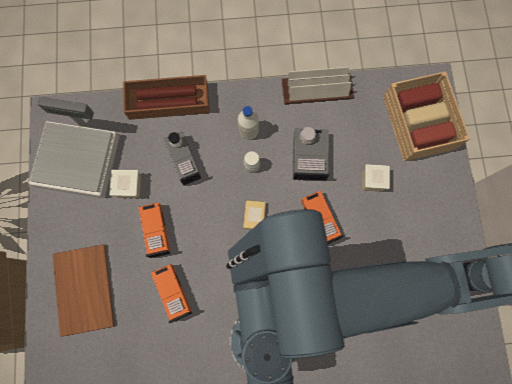

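The grey narrow dispenser is at scene (292,272) / top (182,158), and the wide one is at scene (150,205) / top (310,152). The orange ones are look-alikes. I'll enlarge the narrow one.

Run:
```python
import cv2
a=cv2.imread('pics/scene0.png')[225:320,250:340]; cv2.imwrite('pics/cs.png',cv2.resize(a,None,fx=6,fy=6,interpolation=cv2.INTER_CUBIC))
a=cv2.imread('pics/top0.png')[120:195,150:220]; cv2.imwrite('pics/ct.png',cv2.resize(a,None,fx=8,fy=8,interpolation=cv2.INTER_CUBIC))
```

```text
(no output)
```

View pics/cs.png

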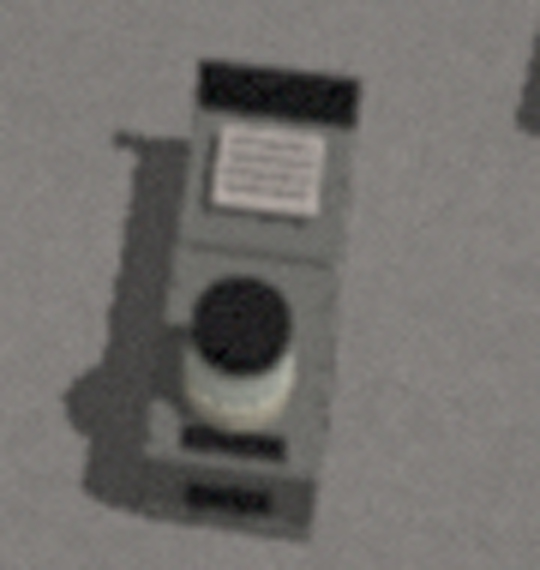

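View pics/ct.png

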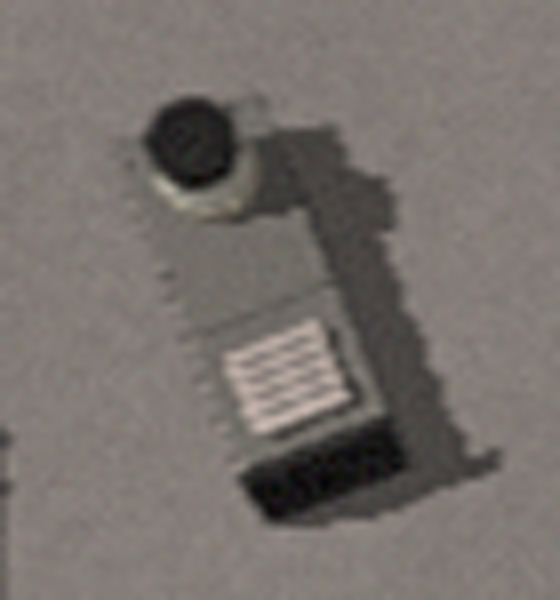

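```bash
cat > fit.py <<'E'
from h import *
from scipy.optimize import least_squares
s,t=load('scene0.png'),load('top0.png')
S=lambda x,y:np.array([250+(x+.5)/6-.5,225+(y+.5)/6-.5]); T=lambda x,y:np.array([150+(x+.5)/8-.5,120+(y+.5)/8-.5])
p,e=tri(s,S(269,169),t,T(288,376)); print('key top tri',p,e)
# order top TL,TR,BR,BL
obsT=[T(222,350),T(318,318),T(350,396),T(265,435)]; modT=[[-30,22],[-30,-22],[-70,-22],[-70,22]]
obsS=[S(220,123),S(326,133),S(318,216),S(211,205)]; modS=[[-70,-22],[-70,22],[-30,22],[-30,-22]]
items=[(t,o,[*m,66]) for o,m in zip(obsT,modT)]+[(s,o,[*m,66]) for o,m in zip(obsS,modS)]
items+=[(s,S(200,60),[-93,-35,80]),(s,S(360,77),[-93,35,80]),(t,T(240,475),[-85,35,80]),(t,T(390,420),[-85,-35,80]),(t,T(270,520),[-93,35,8]),(t,T(405,465),[-93,-35,8])]
def w(v,m): 
    m=np.array(m)/1000;c,q=np.cos(v[2]),np.sin(v[2]); return np.array([v[0]+c*m[0]-q*m[1],v[1]+q*m[0]+c*m[1],m[2]+v[3]])
f=lambda v:np.concatenate([proj(c,w(v,m))-o for c,o,m in items])
r=least_squares(f,[0.7,0.2,0.2,0],x_scale=[.01,.01,.1,.01]); v=r.x
print(v, np.degrees(v[2])); print(r.fun.reshape(-1,2).round(2))
print('key',w(v,[-50,0,66]),'front',w(v,[-93,0,80]))
E
python3 fit.py
```

```text
key top tri [0.60737111 0.2211001  0.06836454] 0.0026630671183454848
[0.65471301 0.23708236 0.32090666 0.00208207] 18.38659738222267
[[-0.15  0.8 ]
 [-0.37 -0.02]
 [-0.13  0.39]
 [-1.33  0.39]
 [-0.13  0.22]
 [-0.56  0.63]
 [-0.54 -0.13]
 [-0.33 -0.48]
 [-0.67 -0.34]
 [-0.02  0.05]
 [-0.82 -0.32]
 [-0.56 -1.3 ]
 [-0.32  1.08]
 [ 0.98  0.41]]
key [0.60726552 0.221311   0.06808207] front [0.56646067 0.20774764 0.08208207]
```

```bash
cat > plan.py <<'E'
from h import *
import sys
V=np.array([0.6547,0.2371]);yaw=0.321
ex=np.array([np.cos(yaw),np.sin(yaw),0]);ey=np.array([-np.sin(yaw),np.cos(yaw),0])
Rt=np.stack([np.cross(ex,[0,0,-1]),ex,[0,0,-1]],1)
def delta(dx,z):
    o=ctrl.get_obs(); Rc=Rm(o['eef_rot']); P=np.r_[V,0]+ex*dx/1000; P[2]=z
    print('target',P.round(4),'shift',(Rc.T@(P-o['eef_pos'])*1000).round(1),'rot',R.from_matrix(Rc.T@Rt).as_rotvec().round(4))
    d=o['eef_pos']-np.r_[V,0]; print('in dock frame',(d@ex*1000).round(1),(d@ey*1000).round(1),'z',o['eef_pos'][2].round(4),'F',o['wrist_force'].round(2),'open',round(o['opening'],3),'t',o['time_s'],'q',o['q'].round(2))
if __name__=='__main__': delta(float(sys.argv[1]),float(sys.argv[2]))
E
python3 plan.py -89 0.28
python3 - <<'E'
from h import *
t=load('top0.png')
for uv in [(152,205),(163,250),(140,208),(255,215)]: print(uv,onz(t,uv,.055).round(3))
E
```

```text
target [0.5702 0.209  0.28  ] shift [ 605.1 -625.3  -69.9] rot [-9.000e-04 -1.500e-03 -1.624e+00]
in dock frame -726.5 -592.1 z 0.2089 F [ 0.31 -0.73  0.52] open 1.001 t 0.1 q [-1.51  0.18  1.61  0.    1.35 -0.21]
(152, 205) [0.485 0.344 0.055]
(163, 250) [0.327 0.313 0.055]
(140, 208) [0.478 0.386 0.055]
(255, 215) [ 0.419 -0.006  0.055]
```

step_arm(
  targets="30 -30 -70 0 0 -0.1; 605 -625 -70 0 0 -1.624; 605 -625 -70 0 0 -1.624; 605 -625 -70 0 0 -1.624; 605 -625 -70 0 0 -1.624; 605 -625 -70 0 0 -1.624; 605 -625 -70 0 0 -1.624; 605 -625 -70 0 0 -1.624",
  grip=75,
)

```text
time_s: 1.1
eef_pos: [0.3786, -0.1407, 0.2718]
eef_rot: [0.0, 0.665, 0.747, 0.0]
wrist_force: [1.6, -0.7, -0.7]
opening: 0.752
```

```bash
python3 plan.py -89 0.28
```

```text
target [0.5702 0.209  0.28  ] shift [325.4 230.5  -8.2] rot [ 0.0005  0.0005 -0.2059]
in dock frame -381.2 -271.4 z 0.2718 F [ 1.63 -0.66 -0.69] open 0.752 t 1.1 q [-0.65 -0.28  1.92  0.    1.5  -0.77]
```

step_arm(
  targets="325 230 -8 0 0 -0.206; 325 230 -8 0 0 -0.206; 325 230 -8 0 0 -0.206; 325 230 -8 0 0 -0.206; 325 230 -8 0 0 -0.206; 325 230 -8 0 0 -0.206; 325 230 -8 0 0 -0.206; 325 230 -8 0 0 -0.206",
)

```text
time_s: 2.1
eef_pos: [0.5711, 0.207, 0.2786]
eef_rot: [-0.001, 0.586, 0.81, -0.001]
wrist_force: [-0.2, -0.7, -0.6]
opening: 0.748
```

```bash
python3 plan.py -89 0.13
```

```text
target [0.5702 0.209  0.13  ] shift [2.100e+00 1.000e-01 1.486e+02] rot [-0.0017 -0.0003 -0.0029]
in dock frame -88.8 -2.2 z 0.2786 F [-0.16 -0.7  -0.64] open 0.748 t 2.1 q [ 0.15  0.21  1.44  0.    1.5  -0.17]
```

step_arm(
  targets="2 0 60 0 0 -0.003; 2 0 120 0 0 -0.003; 2 0 168 0 0 -0.003; 2 0 168 0 0 -0.003; 2 0 168 0 0 -0.003",
)

```text
time_s: 2.72
eef_pos: [0.5719, 0.207, 0.1141]
eef_rot: [0.001, 0.586, 0.81, 0.001]
wrist_force: [-0.4, 0.5, 0.3]
opening: 0.75
```

```bash
python3 - <<'E'
from h import *
for n in('scene','top'):
    c=snap(n,n+'1.png')
    b=(250,190,350,320) if n=='scene' else (130,100,230,220)
    cv2.imwrite('pics/c1%s.png'%n,cv2.resize(c['image'][b[1]:b[3],b[0]:b[2],::-1],None,fx=5 if n=='scene' else 5,fy=5,interpolation=cv2.INTER_CUBIC))
E
python3 plan.py -89 0.09
```

```text
target [0.5702 0.209  0.09  ] shift [ 2.3 -2.1 25.1] rot [ 0.0051  0.0009 -0.0028]
in dock frame -87.1 -2.3 z 0.1151 F [ 1.19 -0.71  0.15] open 0.75 t 2.825 q [ 0.15  0.35  1.6  -0.    1.19 -0.17]
```

View pics/c1scene.png

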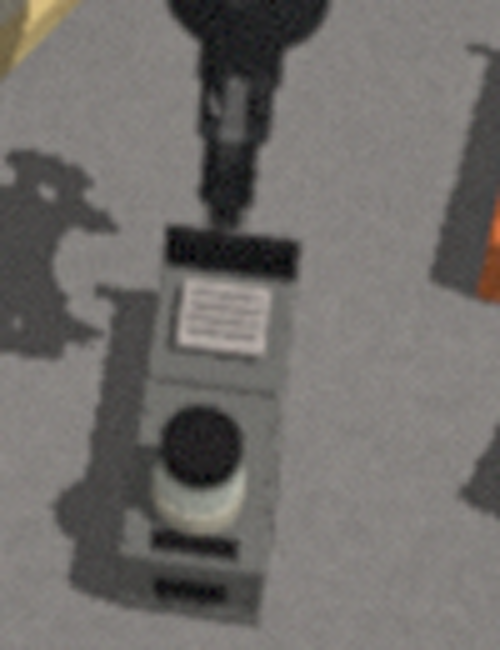

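View pics/c1top.png

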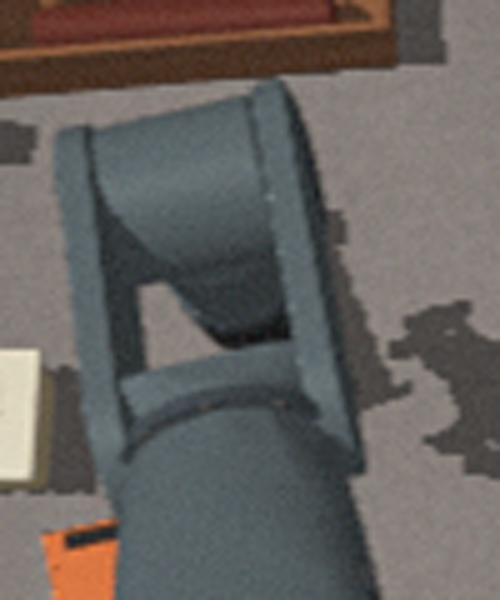

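Run:
```python
from h import *
from plan import *
s=load('scene1.png')
for z in(.11,.115,.12,.125):
  for x in (-57,-50,-43): print(z,x,((proj(s,np.r_[V,z]+ex*x/1000-ey*.002)-[250,190])*5).round(0))
```

```text
0.11 -57 [222. 253.]
0.11 -50 [220. 264.]
0.11 -43 [219. 276.]
0.115 -57 [222. 247.]
0.115 -50 [221. 258.]
0.115 -43 [220. 270.]
0.12 -57 [223. 241.]
0.12 -50 [221. 252.]
0.12 -43 [220. 264.]
0.125 -57 [223. 235.]
0.125 -50 [222. 246.]
0.125 -43 [221. 258.]
```

Run:
```python
from h import *
c=load('scene1.png')['image'][215:262,275:320,::-1].astype(float)
c=np.clip(c*4,0,255).astype(np.uint8)
cv2.imwrite('pics/c1g.png',cv2.resize(c,None,fx=12,fy=12,interpolation=cv2.INTER_CUBIC))
```

```text
(no output)
```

View pics/c1g.png

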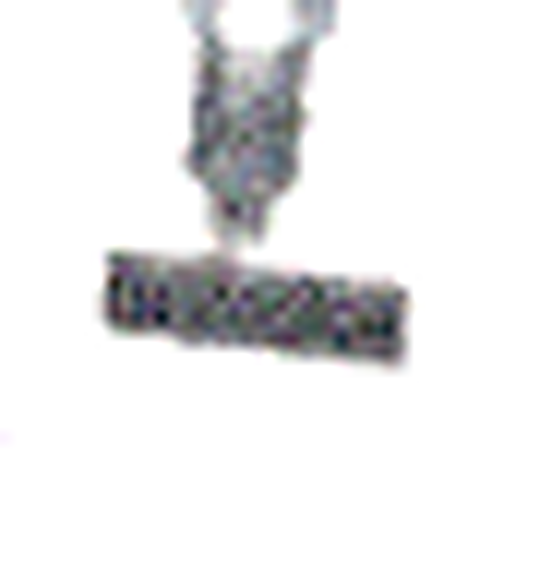

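step_arm(
  targets="2 -2 10 0.003 0 -0.003; 2 -2 25 0.003 0 -0.003; 2 -2 25 0.003 0 -0.003; 2 -2 25 0.003 0 -0.003",
)

```text
time_s: 3.32
eef_pos: [0.568, 0.2087, 0.0865]
eef_rot: [-0.001, 0.585, 0.811, -0.001]
wrist_force: [0.8, -0.8, 0.4]
opening: 0.749
```

```bash
cat > look.py <<'E'
import sys
from h import *
n=sys.argv[1]
c=snap('scene','scene%s.png'%n)['image'][205:262,265:325,::-1].astype(float)
c=np.clip((c/255)**.5*255*1.2,0,255).astype(np.uint8)
cv2.imwrite('pics/c%sg.png'%n,cv2.resize(c,None,fx=10,fy=10,interpolation=cv2.INTER_CUBIC))
E
python3 look.py 2; python3 plan.py -89 0.09
```

```text
target [0.5702 0.209  0.09  ] shift [-0.4  1.9 -3.2] rot [-0.0029 -0.      0.0006]
in dock frame -91.0 0.4 z 0.0868 F [-0.97 -0.43  0.05] open 0.748 t 3.375 q [ 0.16  0.38  1.62 -0.    1.14 -0.16]
```

View pics/c2g.png

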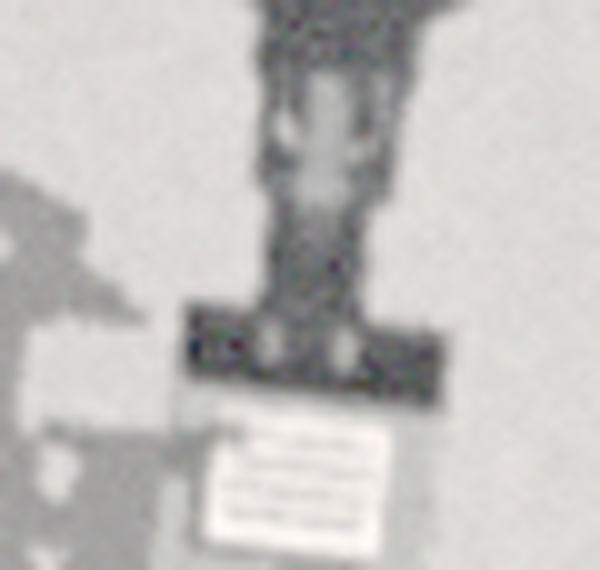

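Run:
```python
from h import *
from plan import *
s=load('scene2.png')
for z in(.087,.096,.1,.105):
  for x in (-59,-52,-45): print(z,x,((proj(s,np.r_[V,z]+ex*x/1000)-[265,205])*10).round(0))
```

```text
0.087 -59 [297. 405.]
0.087 -52 [295. 428.]
0.087 -45 [292. 450.]
0.096 -59 [299. 384.]
0.096 -52 [297. 406.]
0.096 -45 [294. 429.]
0.1 -59 [300. 374.]
0.1 -52 [297. 397.]
0.1 -45 [295. 420.]
0.105 -59 [301. 362.]
0.105 -52 [299. 385.]
0.105 -45 [296. 408.]
```

step_arm(
  targets="0 6 0 0 0 0; 0 6 0 0 0 0; 0 6 10 0 0 0; 0 6 10 0 0 0",
  grip=80,
)

```text
time_s: 3.88
eef_pos: [0.5727, 0.2104, 0.0753]
eef_rot: [-0.002, 0.585, 0.811, -0.002]
wrist_force: [0.5, 0.1, -0.2]
opening: 0.805
```

```bash
python3 look.py 3; python3 plan.py -85 0.06
```

```text
target [0.574  0.2103 0.06  ] shift [-0.5  1.  15.8] rot [-0.0048 -0.0003  0.0004]
in dock frame -85.9 0.5 z 0.0758 F [-0.4  -0.89  0.87] open 0.802 t 3.925 q [ 0.16  0.41  1.61 -0.    1.13 -0.16]
```

View pics/c3g.png

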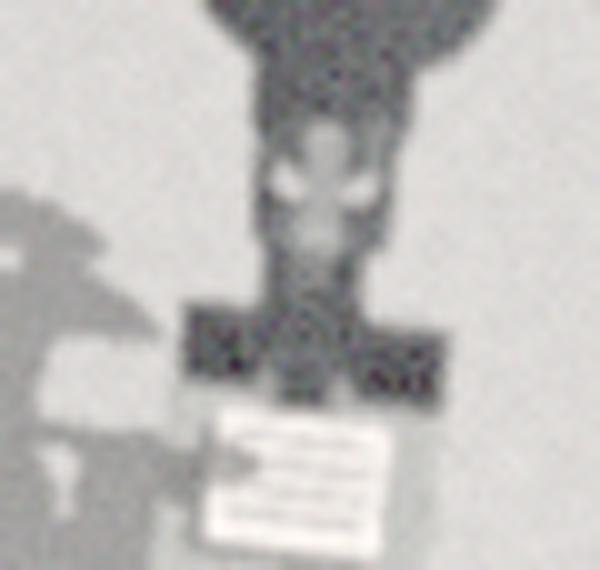

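Run:
```python
from h import *
from plan import *
s=load('scene3.png'); s0=load('scene0.png')
P=lambda x,y,z:np.r_[V,z/1000]+ex*x/1000+ey*y/1000
G=onz(s0,(250+118/6,225+135/6),0.0); 
for cx in(-93,-85):
  L=P(cx,-35,80)-G; L=L/L[2]; print('light',L)
  sh=onz(s,(265+26.2-.45,205+45.8-.45),.067)
  d=ray(s,(265+30.5-.45,205+39.7-.45)); d=d/np.linalg.norm(d)
  A=np.stack([d,-L],1); o=np.array(s['xyz']); k=np.linalg.lstsq(A,sh-o,rcond=None)[0]
  for p in (o+d*k[0],sh+L*k[1]):
    q=p-np.r_[V,0]; print(p, 'dock',q@ex*1000,q@ey*1000,p[2])
```

```text
light [0.01424186 0.4383722  1.        ]
[0.60285012 0.22049322 0.09861443] dock -54.44110380445906 0.6009391277817779 0.09861442925934338
[0.60387026 0.22396482 0.09707805] dock -52.377725391136416 3.573339055187559 0.09707804802569361
light [0.10913389 0.46992376 1.        ]
[0.6050992  0.22128504 0.10189699] dock -52.05707174020499 0.6426910229879106 0.10189698928928403
[0.60698438 0.22603317 0.09946   ] dock -48.77008013350373 4.553479242300642 0.09945999617042262
```

step_arm(
  targets="0 0 5 -0.003 0 0; 0 0 10 -0.003 0 0; 0 0 10 -0.003 0 0; 0 0 10 -0.003 0 0",
)

```text
time_s: 4.42
eef_pos: [0.5738, 0.2106, 0.0668]
eef_rot: [0.0, 0.585, 0.811, 0.0]
wrist_force: [0.6, -0.2, 0.3]
opening: 0.797
```

```bash
python3 look.py 4; python3 plan.py -85 0.06
```

```text
target [0.574  0.2103 0.06  ] shift [-0.3  0.   6.9] rot [0.0003 0.     0.0004]
in dock frame -85.0 0.3 z 0.0669 F [ 0.15  0.24 -0.69] open 0.8 t 4.475 q [ 0.16  0.42  1.62  0.    1.11 -0.16]
```

View pics/c4g.png

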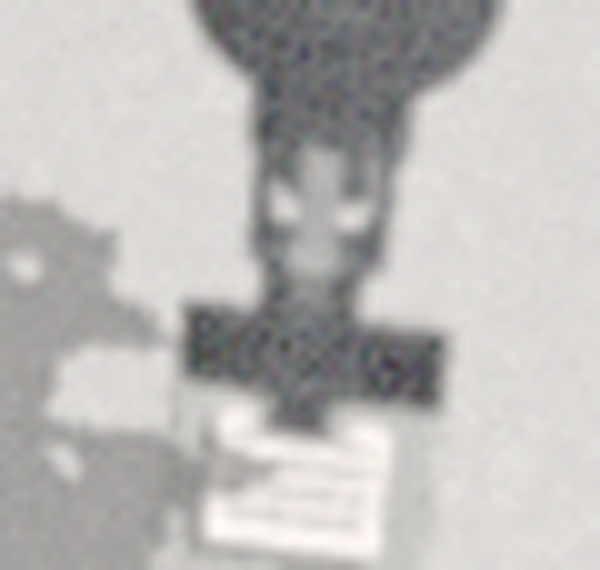

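step_arm(
  targets="0 3 0 0 0 0; 0 3 5 0 0 0; 0 3 9 0 0 0; 0 3 9 0 0 0; 0 3 9 0 0 0",
)

```text
time_s: 5.1
eef_pos: [0.5766, 0.2115, 0.0577]
eef_rot: [-0.0, 0.585, 0.811, -0.0]
wrist_force: [-0.6, -0.5, -0.0]
opening: 0.798
```

```bash
python3 look.py 5; python3 plan.py -85 0.06
```

```text
target [0.574  0.2103 0.06  ] shift [-0.4 -2.9 -2.2] rot [ 0.0001 -0.      0.0005]
in dock frame -82.1 0.4 z 0.0578 F [-0.03  0.02 -0.34] open 0.8 t 5.15 q [ 0.16  0.44  1.61  0.    1.09 -0.16]
```

View pics/c5g.png

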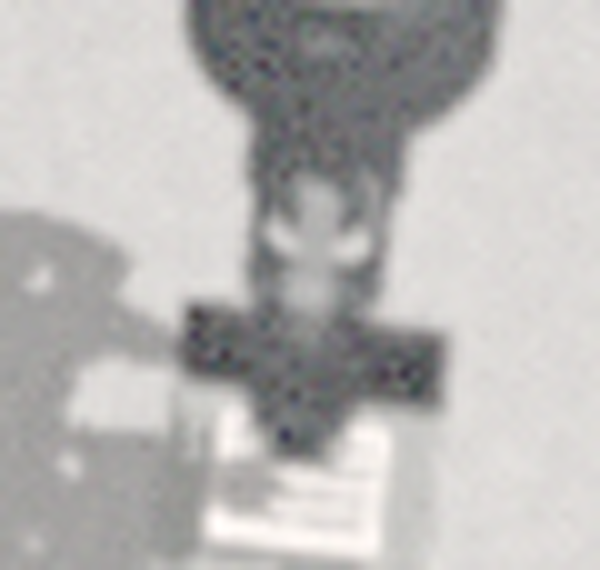

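step_arm(
  targets="0 0 3 0 0 0; 0 0 5 0 0 0; 0 0 5 0 0 0; 0 0 5 0 0 0",
)

```text
time_s: 5.65
eef_pos: [0.5766, 0.2116, 0.0528]
eef_rot: [-0.0, 0.585, 0.811, 0.0]
wrist_force: [-0.0, -0.1, 0.1]
opening: 0.797
```

```bash
python3 look.py 6; python3 plan.py -85 0.06
```

```text
target [0.574  0.2103 0.06  ] shift [-0.4 -2.9 -7.2] rot [0.0001 0.     0.0006]
in dock frame -82.1 0.4 z 0.0528 F [ 0.27  0.02 -0.13] open 0.799 t 5.7 q [ 0.16  0.44  1.61  0.    1.08 -0.16]
```

View pics/c6g.png

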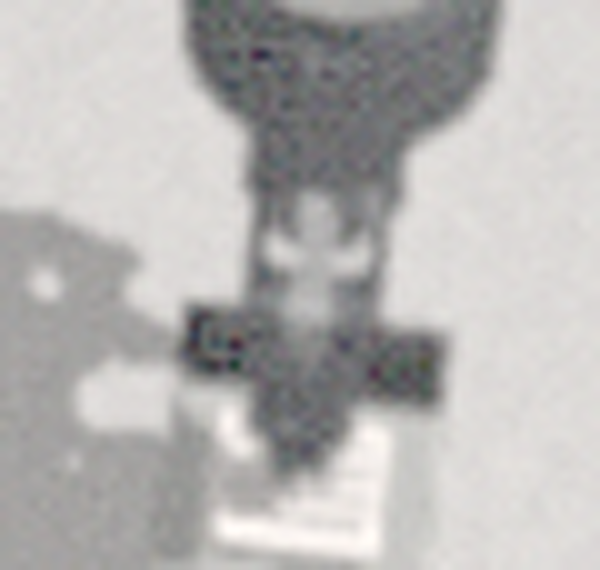

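step_arm(
  targets="0 0 2 0 0 0; 0 0 3 0 0 0; 0 0 3 0 0 0",
)

```text
time_s: 6.08
eef_pos: [0.5765, 0.2115, 0.0496]
eef_rot: [-0.0, 0.585, 0.811, -0.0]
wrist_force: [-0.5, -0.6, -0.3]
opening: 0.801
```

```bash
python3 plan.py -85 0.06
```

```text
target [0.574  0.2103 0.06  ] shift [ -0.4  -2.7 -10.4] rot [-0.0003 -0.      0.0005]
in dock frame -82.3 0.4 z 0.0496 F [-0.46 -0.56 -0.27] open 0.801 t 6.075 q [ 0.16  0.45  1.62 -0.    1.08 -0.16]
```

step_arm(
  targets="0 0 2 0 0 0; 0 0 2 0 0 0; 0 0 2 0 0 0",
)

```text
time_s: 6.45
eef_pos: [0.5766, 0.2115, 0.0478]
eef_rot: [-0.0, 0.585, 0.811, 0.0]
wrist_force: [0.3, -0.4, -0.2]
opening: 0.798
```

step_arm(
  targets="0 0 2 0 0 0; 0 0 2 0 0 0; 0 0 2 0 0 0",
)

```text
time_s: 6.82
eef_pos: [0.5766, 0.2116, 0.0457]
eef_rot: [-0.0, 0.585, 0.811, -0.0]
wrist_force: [0.4, 0.6, -0.6]
opening: 0.803
```

```bash
python3 look.py 7
```

```text
(no output)
```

View pics/c7g.png

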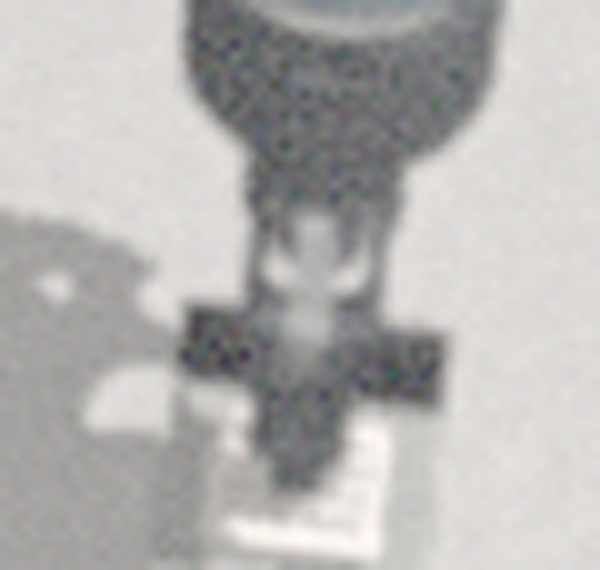

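step_arm(
  targets="0 0 2 0 0 0; 0 0 2 0 0 0; 0 0 2 0 0 0",
)

```text
time_s: 7.25
eef_pos: [0.5766, 0.2115, 0.0437]
eef_rot: [-0.0, 0.585, 0.811, -0.0]
wrist_force: [0.6, 0.0, -0.1]
opening: 0.801
```

step_arm(
  targets="0 0 2 0 0 0; 0 0 2 0 0 0; 0 0 2 0 0 0",
)

```text
time_s: 7.62
eef_pos: [0.5766, 0.2115, 0.0417]
eef_rot: [-0.0, 0.585, 0.811, -0.0]
wrist_force: [0.6, -0.6, 0.4]
opening: 0.803
```

```bash
python3 look.py 8
```

```text
(no output)
```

View pics/c8g.png

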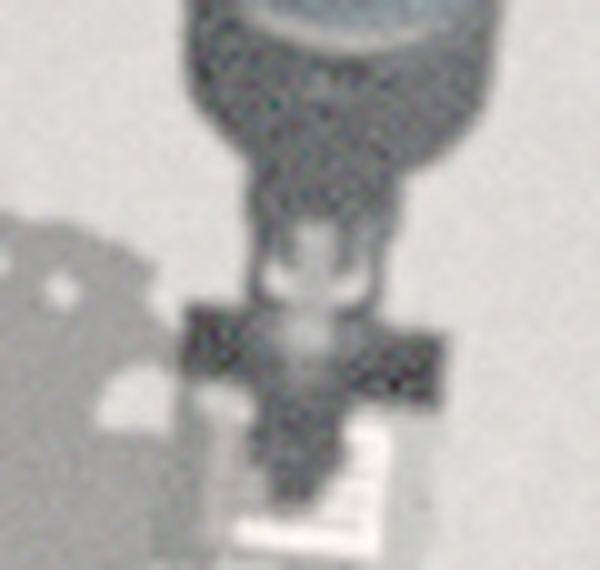

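step_arm(
  targets="0 0 2 0 0 0; 0 0 2 0 0 0; 0 0 2 0 0 0",
)

```text
time_s: 8.05
eef_pos: [0.5766, 0.2115, 0.0397]
eef_rot: [-0.0, 0.585, 0.811, -0.0]
wrist_force: [-0.7, 0.2, 0.0]
opening: 0.799
```

```bash
python3 look.py 9
python3 - <<'E'
from h import *
from plan import *
s=load('scene9.png')
for z in(.055,.066,.075):
  for x in (-70,-50,-40,-30): print(z,x,((proj(s,np.r_[V,z]+ex*x/1000)-[265,205])*10).round(0))
c=s['image'][170:290,230:350,::-1]; cv2.imwrite('pics/c9b.png',cv2.resize(c,None,fx=5,fy=5,interpolation=cv2.INTER_CUBIC))
E
```

```text
0.055 -70 [294. 443.]
0.055 -50 [287. 507.]
0.055 -40 [283. 540.]
0.055 -30 [279. 573.]
0.066 -70 [297. 418.]
0.066 -50 [289. 483.]
0.066 -40 [286. 515.]
0.066 -30 [282. 548.]
0.075 -70 [299. 397.]
0.075 -50 [291. 462.]
0.075 -40 [287. 495.]
0.075 -30 [284. 528.]
```

View pics/c9g.png

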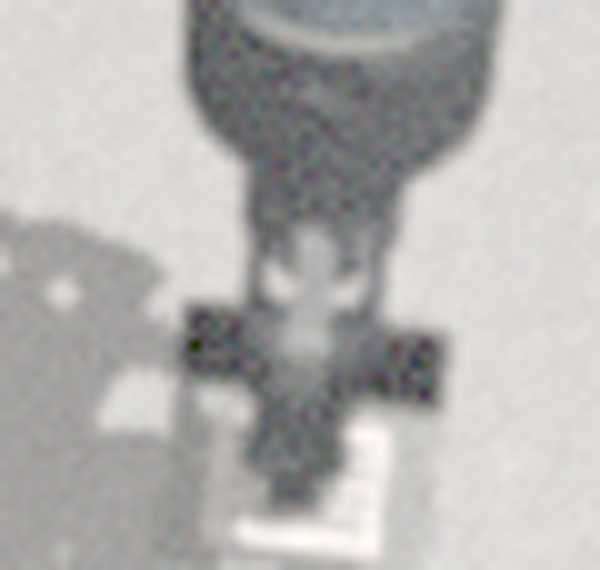

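View pics/c9b.png

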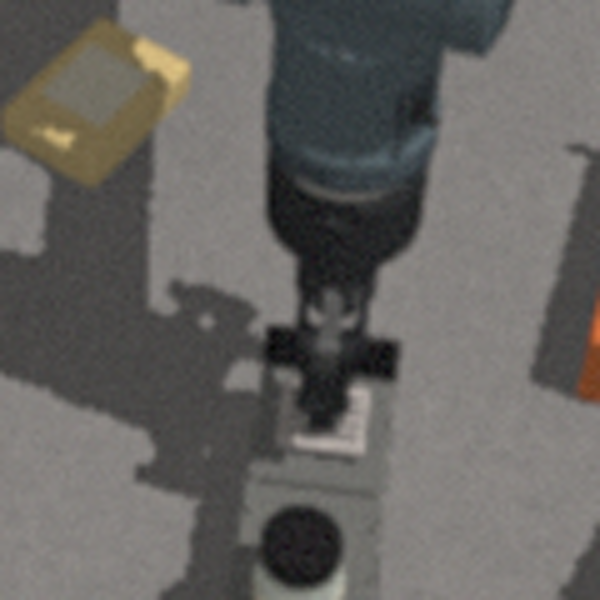

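step_arm(
  targets="0 0 2 0 0 0; 0 0 2 0 0 0; 0 0 2 0 0 0",
)

```text
time_s: 8.48
eef_pos: [0.5766, 0.2115, 0.0377]
eef_rot: [-0.0, 0.585, 0.811, -0.0]
wrist_force: [-0.1, 0.7, 0.3]
opening: 0.801
```

```bash
python3 look.py 10; python3 plan.py -85 0.06
```

```text
target [0.574  0.2103 0.06  ] shift [ -0.4  -2.9 -22.2] rot [0.0001 0.     0.0005]
in dock frame -82.1 0.4 z 0.0378 F [-0.59  0.56  0.78] open 0.796 t 8.525 q [ 0.16  0.46  1.62  0.    1.06 -0.16]
```

View pics/c10g.png

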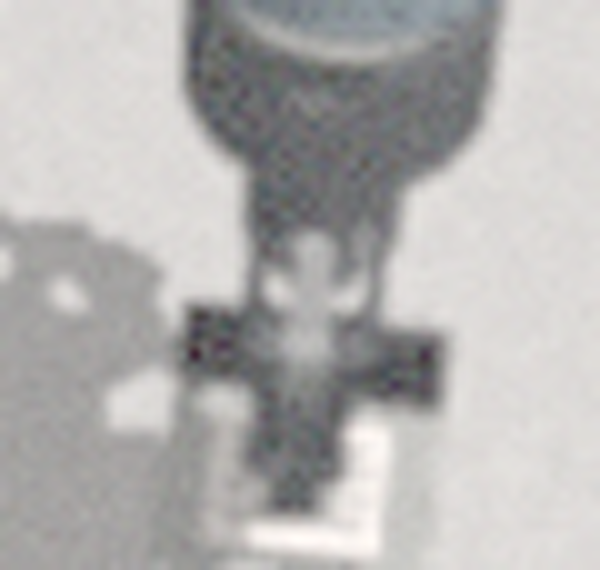

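step_arm(
  targets="0 -4 0 0 0 0; 0 -4 0 0 0 0; 0 -4 2 0 0 0; 0 -4 2 0 0 0",
)

```text
time_s: 9.02
eef_pos: [0.5729, 0.2103, 0.036]
eef_rot: [0.0, 0.585, 0.811, 0.0]
wrist_force: [-1.5, 0.0, 2.8]
opening: 0.797
```

```bash
python3 look.py 11; python3 plan.py -85 0.06
python3 - <<'E'
from h import *
c=load('scene11.png')['image'][236:264,280:308,::-1].astype(float)
c=np.clip((c/255)**.4*255*1.1,0,255).astype(np.uint8)
cv2.imwrite('pics/c11z.png',cv2.resize(c,None,fx=20,fy=20,interpolation=cv2.INTER_LANCZOS4))
E
```

```text
target [0.574  0.2103 0.06  ] shift [ -0.4   1.1 -24. ] rot [0.0001 0.     0.0006]
in dock frame -86.1 0.4 z 0.036 F [-2.13  0.26  3.47] open 0.8 t 9.075 q [ 0.16  0.46  1.63 -0.    1.05 -0.16]
```

View pics/c11z.png

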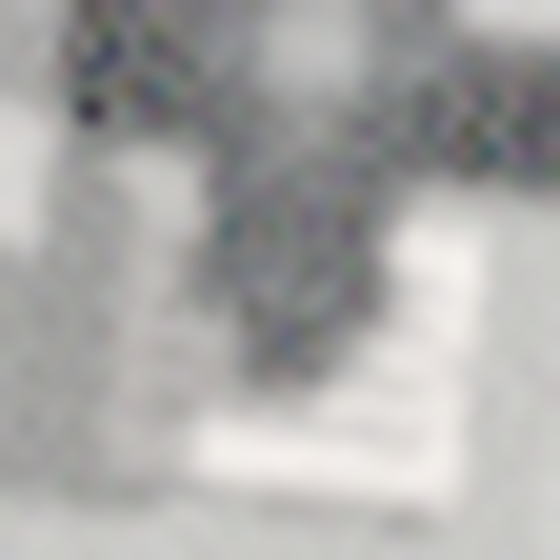

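step_arm(
  targets="0 0 3 0 0 0; 0 0 6 0 0 0; 0 0 8 0 0 0; 0 0 8 0 0 0; 0 0 8 0 0 0; 0 0 8 0 0 0",
)

```text
time_s: 9.82
eef_pos: [0.5731, 0.2103, 0.029]
eef_rot: [0.0, 0.585, 0.811, 0.0]
wrist_force: [-6.3, -2.2, 13.7]
opening: 0.8
```

```bash
python3 look.py 12; python3 plan.py -85 0.06
python3 - <<'E'
from h import *
c=load('scene12.png')['image'][210:310,240:340,::-1]
cv2.imwrite('pics/c12b.png',cv2.resize(c,None,fx=6,fy=6,interpolation=cv2.INTER_CUBIC))
E
```

```text
target [0.574  0.2103 0.06  ] shift [ -0.4   0.9 -31. ] rot [0.0006 0.0002 0.0007]
in dock frame -85.8 0.4 z 0.029 F [-6.86 -2.41 13.54] open 0.797 t 9.875 q [ 0.16  0.47  1.63 -0.    1.04 -0.16]
```

View pics/c12g.png

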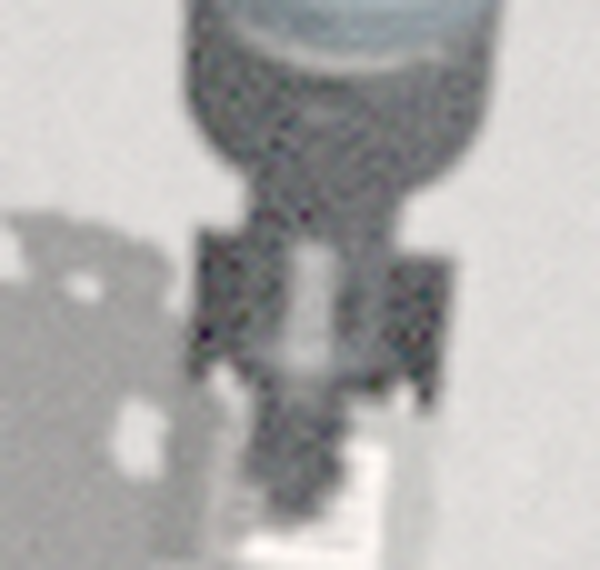

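The key is down (13.5 N) and the tray is about 24 mm out, with its plate's top edge at crop row ≈230, where it was ≈305. I'll wait a moment and check that it is at rest.

step_arm(
  targets="0 0 0 0 0 0; 0 0 0 0 0 0; 0 0 0 0 0 0; 0 0 0 0 0 0; 0 0 0 0 0 0; 0 0 0 0 0 0; 0 0 0 0 0 0; 0 0 0 0 0 0",
)

```text
time_s: 10.88
eef_pos: [0.5731, 0.2104, 0.029]
eef_rot: [0.0, 0.585, 0.811, 0.0]
wrist_force: [-7.0, -2.1, 13.8]
opening: 0.801
```

```bash
python3 look.py 13; python3 plan.py -85 0.06
python3 - <<'E'
from h import *
from plan import *
a,b=[load('scene%d.png'%i)['image'].astype(float) for i in(12,13)]
print(np.abs(a-b)[205:262,265:325].mean(),np.abs(a-b)[300:,:100].mean())
for d in (20,24,28,32,36,40): print(d,((proj(load('scene13.png'),np.r_[V,.082]+ex*(-93-d)/1000+ey*.035)-[265,205])*10).round(),((proj(load('scene13.png'),np.r_[V,.082]+ex*(-93-d)/1000-ey*.035)-[265,205])*10).round())
o=load('scene0.png')['image'].astype(float)
cv2.imwrite('pics/full13.png',b.astype(np.uint8)[:,:,::-1])
E
```

```text
target [0.574  0.2103 0.06  ] shift [ -0.4   0.9 -31. ] rot [0.0006 0.0002 0.0006]
in dock frame -85.8 0.4 z 0.029 F [-6.76 -1.3  12.37] open 0.799 t 10.925 q [ 0.16  0.47  1.63 -0.    1.04 -0.16]
3.0489278752436646 2.5082936507936506
20 [451. 263.] [181. 231.]
24 [452. 251.] [183. 219.]
28 [454. 238.] [185. 207.]
32 [455. 226.] [186. 195.]
36 [456. 214.] [188. 184.]
40 [457. 202.] [190. 172.]
```

View pics/c13g.png

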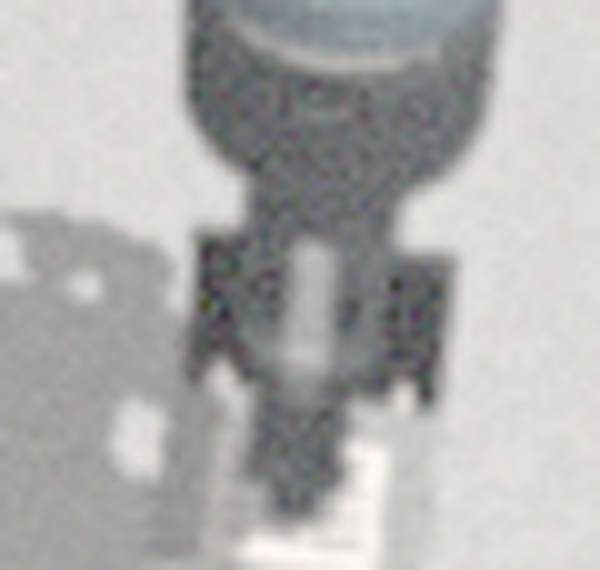

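View pics/full13.png

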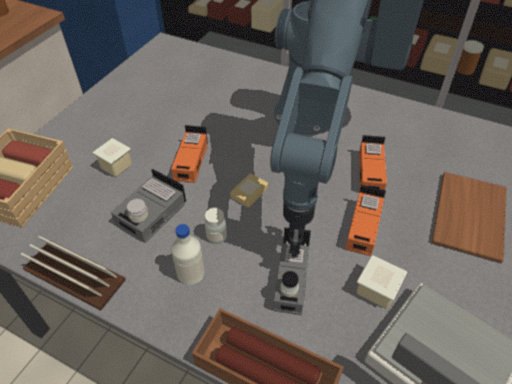

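```bash
python3 -c "
from bench import ticket
print(ticket.hand_in())"
```

```text
the job is handed in; nothing more can be done
None
```

I handed the job in with one finger holding the narrow dispenser's key down and the other finger stopping its tray about 22 mm out. No verdict was reported.

**What I did:** I found the narrow grey dispenser in two views, with its key at about (0.607, 0.221) and its yaw about 18.4°. I set the jaws along its length, 80% open, with one fingertip over the key and the other in front of the tray plate. Then I pressed down until the key stopped.

**Last checks:**
- **Key:** the vertical force was 12–14 N, against about 6.5 N needed for full travel. The tool went down about 7 mm from the step where it first touched, so the key looks fully down.
- **Tray:** the plate stood about 20–24 mm out by pixel measurement. It was unchanged between two pictures about 1 s apart.
- **Other things:** in the last scene picture the wide tray looked shut and the other items showed no visible shift. I judged that by eye and did not measure it.
- **Time:** about 11 s of the 35 s were used at hand-in.

**What did not agree or was not shown:**
- **Fingertip height:** first contact came about 30 mm above the reported tool point, where I expected about 10 mm from the text. I therefore found the contact by small force-checked steps.
- **Force on the plate:** I could not measure it separately. The horizontal reading of about 7 N mixes the push on the key with the tray's push. That the finger bears on the plate is inferred from the tray having stopped mid-slide.

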